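# Unpack and line up the reagent bottles

### The arm

A 6-joint arm with a two-finger parallel gripper is mounted at the origin on the work surface. World frame = base frame: x ahead of the robot, y to its left, z up, the work surface at z = 0. Lengths are in m, angles in degrees, forces in N, time in s.
With the tool pointing down it reaches from about 0.4 to 0.825 m from the base axis. Payload 7 kg.
Tool frame: the origin (TCP) lies between the finger pads; the fingertips stand 11 mm ahead of it and the grasp point (between the pads) lies 8 mm behind it; y points along the fingers, z is the direction in which the jaws open and shut, and the axes are right-handed (so a half turn about y gives the same grasp; the last joint's range is limited). The gripper opens to 85 mm and grips with 20 to 120 N. Pads are 22 mm wide; open, the fingers measure 114 mm over their backs; the gripper's body (76 mm by 85 mm) begins 54 mm behind the grasp point. The pads swing forward as they close: fully open they stand 13 mm farther back than shut.
Start: joints at [84.173, 20.546, 0.682, 0, -70.136, -16.507], TCP at [0.257, 0.624, 0.242] pointing down, gripper open.
Joint ranges: [-176.03, 176.03], [-82.01, 121.73], [-58.28, 71.71], [-173.87, 95.51], [-174.79, -0.11], [-173.66, 173.66]. Speed limits (degrees/s): [136.94, 136.94, 172.46, 180, 180, 180].

### API

Orientations are given as a 3x3 rotation matrix whose columns are the frame's x, y, z axes.
In Python, from plant import bot, optics gives the robot as it stands.
- The arm moves only by the tool carry_out, never from a script. Its argument "targets" is text: rows parted by semicolons, each of 6 numbers parted by spaces: the shift along the tool's x, y, z in mm, then the turn, a rotation vector about the tool's x, y, z in degrees. A call has 1 to 8 rows; each row is the pose to reach, as a shift and turn from the pose measured when the call began, along the tool's axes at that moment; what a row does not reach only later rows make up. A row lasts 1/8 s, in which the tool goes at most 62.5 mm and 10.7 degrees, less where a joint would pass 70% of its speed; a pose out of reach is approached as far as the arm can. A call with a gripper value outside its range is refused whole. "grip" is the finger opening in mm, from 0 to 85.4, set as the call begins (left out, the last holds). The fingers move at their own pace and stop on an object; "grip_force" is the grip in N (left out, the last holds). Time passes only in rows, so rows that repeat a pose let the fingers close. It gives the time, the measured TCP pose, the force and the opening at its end, in the units of the state.
- bot.get_state(): the state, without advancing time (a new reading comes with each control period).
- optics.camera(name): name is "scene" or "top" or "wrist"; returns the picture (384x512x3 uint8, blue, green, red); there is no depth.
- optics.camera_params(name): a dict with "vfov" (degrees; the focal length in pixels is half the picture's height over the tangent of half this angle, whatever the lens; pixels are square), "cx", "cy" (the principal point, pixels), "pose" (4x4, takes a point from camera to world coordinates); the wrist camera has in their place "mount" (4x4, takes a point from camera to tool coordinates, whose origin is the TCP and whose axes are the tool frame's). Camera axes: x right, y up, looking along -z (the intrinsics and any distortion apply to the point x, -y, -z); pixel columns grow to the right and rows downward; lengths in m; the calibration is good to about 2 mm. A picture is of the moment at which its call begins: read the wrist's pose just before it. camera_params takes no time and is no camera call.
- bot.sign_off(): hands the job in, once; it reports no verdict.
The state is a dict: "clock": time; "joint_pos": joint angles; "qd": joint speeds; "joint_torque": joint torques, N m; "tcp_pos": TCP position; "tool_rot": TCP orientation; "wrist_force": force on the tool from outside, world axes, zero at the start; "ft_torque": the same for the moment, N m; "grip_width": finger opening in m.
Only numpy, scipy, OpenCV 4.12 (cv2) and the standard library are available. Lean on these libraries where they do the work, as an engineer would, in place of code of your own. Each camera call takes 0.05 s, during which the arm holds its last target.

### The job

Work the tall bottle up out of the tight foam of its transport case and stand it on the low shelf right beside the pipette-tip box, then add the square bottle next to it and finally the short jar, one after the other in that order, as a neat straight row running along the shelf away from the tip box. Centre each on the dark line, about a finger's width (15 to 20 mm) clear of its neighbour, the square bottle's sides square to the shelf. Keep the glass upright, set it down gently, leave all three standing free, and do not disturb the tip box, the beaker or the stack of dishes.

Things in the scene. Friction and masses are not known exactly. Their poses are not given: they have to be found in the camera images.
- tall: Tall round bottle of amber glass, 150 mm high in all: body diameter 60 mm up to 98 mm, then a shoulder and neck (diameter 38 mm), then a white ribbed screw cap 28 mm high, diameter 42 mm, flat on top, which is the place to grip from above, from 122 to 150 mm. Origin: centre of its underside, z up. About 0.4 kg. Starts in the case's foam, underside 10 mm above the table, upper 90 mm sticking out.
- square: Square bottle of amber glass, 58 x 58 mm in plan, 125 mm high in all: square body up to 80 mm (x and y axes normal to its flat sides), round shoulder and neck, then a white ribbed screw cap 28 mm high, diameter 42 mm, flat on top, which is the place to grip from above, from 97 to 125 mm. Origin: centre of its underside, z up. About 0.36 kg. Stands loose on the table at any yaw.
- jar: Short round jar of amber glass, 100 mm high in all: body diameter 64 mm up to 58 mm, a neck (diameter 46 mm), then a white ribbed screw cap 28 mm high, diameter 52 mm, flat on top, which is the place to grip from above, from 72 to 100 mm. Origin: centre of its underside, z up. About 0.3 kg. Stands loose on the table.
- case: Transport case fixed on the table, left or right: grey shell 144 x 114 mm, black foam up to 70 mm. Origin: centre of its underside, z up. Its one cut-out (floor at 10 mm) clamps the tall bottle between two springy foam cheeks at its +x and -x sides, 3 mm play along its y. Friction 5 to 15 N besides the weight; pull straight up, small wiggles help; free when the bottle's underside is above 70 mm.
- shelf: Low metal shelf fixed on the table, 130 mm deep (its x), 500 mm long (its y); board top 40 mm above the origin, which lies on the table under the board's middle, z up. A thin dark line runs along the board at its x = 0. A rail on its far edge (+x) rises 12 mm above the board. The tip box stands on one end, the beaker on the other, the board between is free.
- tipbox: Pipette-tip box, grey with a clear lid, 112 mm (its x) by 87 mm (its y, along the shelf) and 66 mm high, standing loose on one end of the shelf (either end) and centred on the dark line. Origin: centre of its underside, z up. Marks the end where the row begins; to be left where it is.
- beaker: Empty glass beaker, diameter 68 mm, 85 mm high, standing loose on the shelf's other end. Origin: centre of its underside. Bystander, to be left alone.
- dishes: Stack of four white culture dishes with clear lids, diameter 92 mm, 62 mm high, loose on the table on the side opposite to the case. Origin: centre of its underside. Bystander, to be left alone.
There are look-alikes about, which are no part of the job. Leave any green or yellow look-alike of the jar alone.

How it is judged (in metres and radians):
On the way, in this order (a step that is already met when the one before it is completed fails the run):
1. the tall bottle is pulled clear of the case's foam (z of tall in the frame of case above 0.072 m), for 0.1 s.
2. the tall bottle stands free on the shelf's line beside the tip box (x of tall in the frame of shelf between -0.013 and 0.013 m and z of tall in the frame of shelf between 0.035 and 0.046 m and angle between tall's own z axis and vertical below 0.08 rad and linear speed of tall below 0.02 m/s and contact force between the fingers and tall below 0.3 N and horizontal distance between tall and tipbox between 0.0765 and 0.1065 m), for 0.2 s.
3. the square bottle stands free next to it, square to the shelf (x of square in the frame of shelf between -0.013 and 0.013 m and z of square in the frame of shelf between 0.035 and 0.046 m and angle between square's own z axis and vertical below 0.08 rad and linear speed of square below 0.02 m/s and contact force between the fingers and square below 0.3 N and horizontal distance between square and tall between 0.063 and 0.093 m and horizontal distance between square and tipbox between 0.142 and 0.22 m and (angle between the x axis of square and the x axis of shelf, either way round below 0.16 rad or angle between the x axis of square and the y axis of shelf, either way round below 0.16 rad)), for 0.2 s.
4. the jar stands free next to the square bottle (x of jar in the frame of shelf between -0.013 and 0.013 m and z of jar in the frame of shelf between 0.035 and 0.046 m and angle between jar's own z axis and vertical below 0.08 rad and linear speed of jar below 0.02 m/s and contact force between the fingers and jar below 0.3 N and horizontal distance between jar and square between 0.065 and 0.095 m and horizontal distance between jar and tipbox between 0.21 and 0.32 m), for 0.2 s.
At the end, for the whole second after the job is handed in: Tall bottle, square bottle, jar stand upright, released, at rest on the shelf in this order from the tip box, within 13 mm of the dark line, gaps of 4 to 34 mm between neighbours (tip box to tall bottle too), the square bottle within 9 degrees of square to the shelf (all of step 2 and all of step 3 and all of step 4); the robot touches nothing.
It fails at once if the tip box, beaker or stack of dishes is shifted more than 15 mm or tipped (distance of any of tipbox, beaker, dishes from where it was at the start of the episode above 0.015 m or angle between any of tipbox, beaker, dishes's own z axis and vertical above 0.3 rad).
It fails at once if a bottle or the jar tips over or leans more than about 35 degrees (angle between any of tall, square, jar's own z axis and vertical above 0.6 rad).
It fails at once if a bottle or the jar is banged down on the shelf (force over 60 N) (contact force between any of tall, square, jar and shelf above 60 N).
It fails at once if a bottle or the jar is let go more than 15 mm above the shelf board ((x of tall in the frame of shelf above -0.1 m and z of tall in the frame of shelf above 0.055 m and contact force between the fingers and tall below 0.1 N) or (x of square in the frame of shelf above -0.1 m and z of square in the frame of shelf above 0.055 m and contact force between the fingers and square below 0.1 N) or (x of jar in the frame of shelf above -0.1 m and z of jar in the frame of shelf above 0.055 m and contact force between the fingers and jar below 0.1 N)).
It also fails if it takes over 72 s, if anything falls off the work surface, if the arm or the gripper's body presses on something with over 40 N, if the wrist force passes 120 N, or if a joint passes its speed limit or range.

## Working session

There is one attempt and no reset: what is moved stays moved. The work goes in short steps, Python scripts to look and compute and a tool call to move; the robot and the scene stay as the last step left them, time stands still between calls to the robot, and variables do not carry over. Pictures are saved under pics/ and viewed, and the job is handed in when it is done.

Besides the shell and the picture viewer there is one more tool, called by a JSON object that holds its "fn" and its "kwargs", one argument or row to a line. carry_out: Moves the arm, as the interface text tells. Its arguments: {"type":"object","properties":{"targets":{"type":"string"},"grip":{"type":"number"},"grip_force":{"type":"number"}},"required":["targets"]}

```bash
ls; mkdir -p pics
python3 - <<'E'
from plant import bot, optics
import cv2,numpy as np
np.set_printoptions(precision=4,suppress=True)
s=bot.get_state(); print(s)
for n in ["scene","top","wrist"]:
    im=optics.camera(n); cv2.imwrite(f"pics/{n}0.png",im); print(n,optics.camera_params(n))
E
```

```text
pics
{'clock': 0.0, 'joint_pos': array([ 84.1746,  20.5916,   0.6341,  -0.0199, -70.1349, -16.5073]), 'qd': array([-0.0044, -0.0952,  0.0971,  0.0044,  0.0138, -0.0922]), 'joint_torque': array([ -0.0017, -58.331 ,  29.343 ,   6.9368,  -0.0058,   0.    ]), 'tcp_pos': array([0.2563, 0.6239, 0.2414]), 'tool_rot': array([[-0.9249, -0.0005, -0.3801],
       [ 0.3801, -0.0016, -0.9249],
       [-0.0001, -1.    ,  0.0016]]), 'wrist_force': array([-0.209 ,  0.3737,  0.4228]), 'ft_torque': array([ 0.059 , -0.0188, -0.0051]), 'grip_width': 0.08539586773924235}
scene {'vfov': 42.043969901330016, 'cx': 253.31630048638672, 'cy': 191.06320626129812, 'pose': array([[ 0.6678, -0.4692,  0.5778,  1.207 ],
       [ 0.7443,  0.4133, -0.5246, -0.6538],
       [ 0.0073,  0.7804,  0.6253,  0.8184],
       [ 0.    ,  0.    ,  0.    ,  1.    ]])}
top {'vfov': 52.48790293802032, 'cx': 250.0694295257372, 'cy': 191.16800766884518, 'pose': array([[-0.0272,  0.9839, -0.1768,  0.2801],
       [-0.9996, -0.0267,  0.0053, -0.0063],
       [ 0.0005,  0.1769,  0.9842,  1.1661],
       [ 0.    ,  0.    ,  0.    ,  1.    ]])}
wrist {'vfov': 70.05948522258497, 'cx': 253.20020605311933, 'cy': 190.39558567094963, 'mount': array([[-0.0001, -0.9626, -0.2708, -0.0694],
       [ 0.0007,  0.2708, -0.9626, -0.1326],
       [ 1.    , -0.0003,  0.0006,  0.0004],
       [ 0.    ,  0.    ,  0.    ,  1.    ]])}
```

View pics/scene0.png

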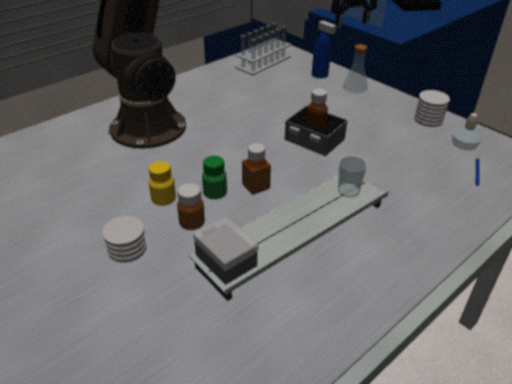

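View pics/top0.png

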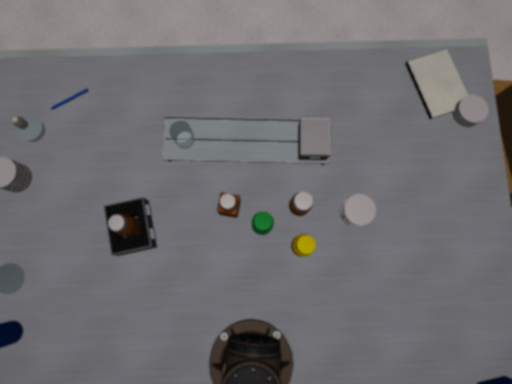

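View pics/wrist0.png

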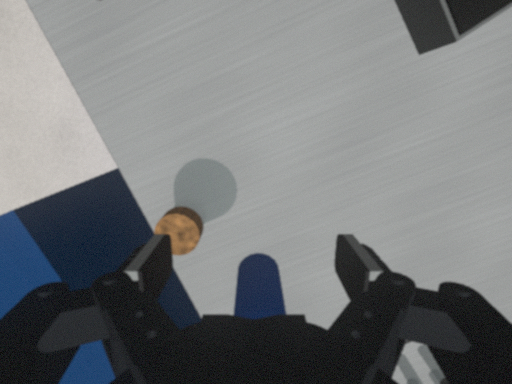

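The top view shows the tall bottle in its case at (118,223), the square bottle at (228,202) and the amber jar at (302,202). The green (263,222) and yellow (305,244) jars are look-alikes. The tip box is at (315,138), the beaker at (183,135) and the dishes at (359,209). Next I'll enlarge to get accurate features.

Run:
```python
import cv2
t=cv2.imread("pics/top0.png"); s=cv2.imread("pics/scene0.png")
cv2.imwrite("pics/c1.png",cv2.resize(t[105:265,95:345],None,fx=3.2,fy=3.2,interpolation=cv2.INTER_CUBIC)[:600,:800])
cv2.imwrite("pics/c2.png",cv2.resize(s[80:300,140:400],None,fx=2.7,fy=2.7,interpolation=cv2.INTER_CUBIC)[:600,:800])
```

```text
(no output)
```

View pics/c1.png

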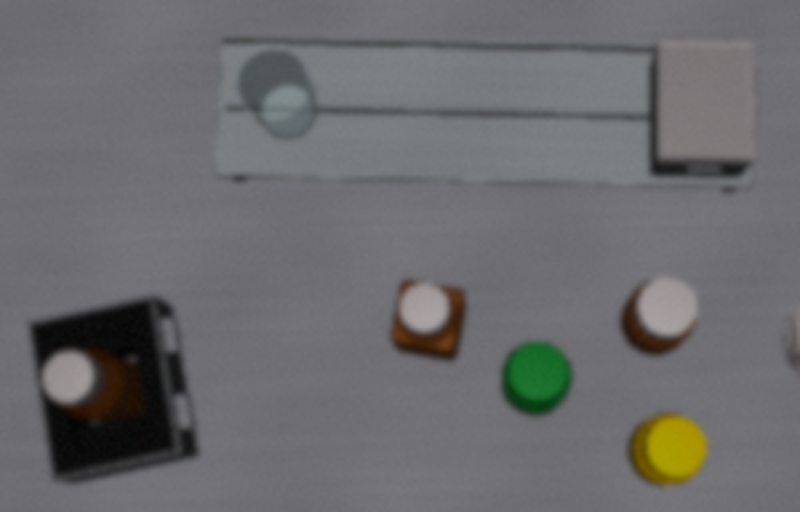

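View pics/c2.png

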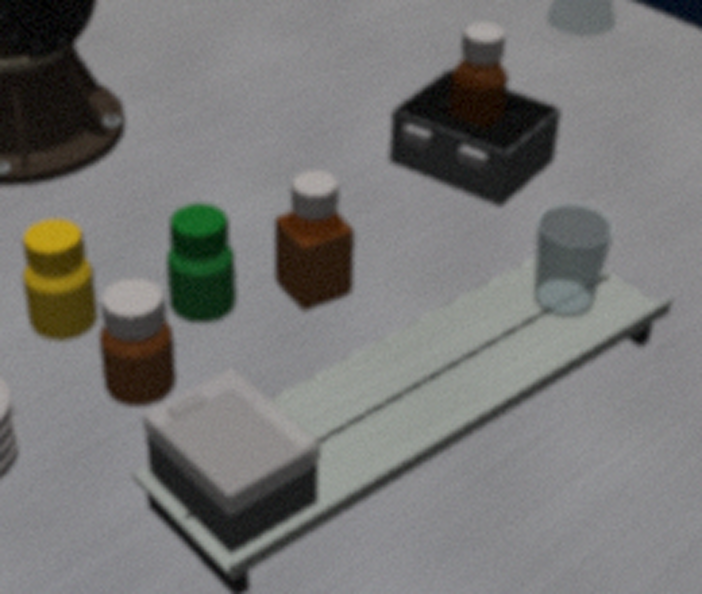

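```bash
cat > h.py <<'E'
import numpy as np, cv2
from plant import bot, optics
np.set_printoptions(precision=4,suppress=True)
def ray(name,px,T=None,P=None):
    P=P or optics.camera_params(name)
    f=192/np.tan(np.radians(P["vfov"]/2))
    T=P["pose"] if T is None else T
    d=T[:3,:3]@np.array([(px[0]-P["cx"])/f,-(px[1]-P["cy"])/f,-1.0])
    return T[:3,3],d
def onz(name,px,z,T=None):
    o,d=ray(name,px,T); return o+d*(z-o[2])/d[2]
def tri(name1,p1,name2,p2):
    o1,d1=ray(name1,p1);o2,d2=ray(name2,p2)
    A=np.c_[d1,-d2]; k,_,_,_=np.linalg.lstsq(A,o2-o1,rcond=None)
    a=o1+k[0]*d1;b=o2+k[1]*d2
    return (a+b)/2,np.linalg.norm(a-b)
def wristT(s=None):
    s=s or bot.get_state()
    T=np.eye(4);T[:3,:3]=s["tool_rot"];T[:3,3]=s["tcp_pos"]
    return T@optics.camera_params("wrist")["mount"]
def proj(name,X,T=None):
    P=optics.camera_params(name); T=P["pose"] if T is None else T
    f=192/np.tan(np.radians(P["vfov"]/2))
    c=T[:3,:3].T@(np.asarray(X)-T[:3,3]); return np.array([P["cx"]+f*c[0]/-c[2],P["cy"]-f*c[1]/-c[2]])
E
python3 - <<'E'
from h import *
t=cv2.imread("pics/top0.png"); s=cv2.imread("pics/scene0.png")
c=lambda x,y:(95+x/3.2-.35,105+y/3.2-.35)
d=lambda x,y:(140+x/2.7-.3,80+y/2.7-.3)
print("tall cap",onz("top",c(69,377),.16),tri("top",c(69,377),"scene",d(484,36)))
print("square cap",onz("top",c(424,307),.125),tri("top",c(424,307),"scene",d(316,184)))
print("jar cap",onz("top",c(668,305),.1),tri("top",c(668,305),"scene",d(134,297)))
for n,p in dict(l1=(228,107),l2=(430,113),l3=(648,118)).items(): print(n,onz("top",c(*p),.04))
for n,p in dict(s1=(318,440),s2=(550,312)).items(): print(n,onz("scene",d(*p),.04))
for n,p in dict(tb1=(659,42),tb2=(753,41),tb3=(656,160),tb4=(752,162)).items(): print(n,onz("top",c(*p),.106))
for n,p in dict(a=(224,37),b=(216,176),c=(752,186)).items(): print("board",n,onz("top",c(*p),.04))
for n,p in dict(a=(32,323),b=(155,298),c=(57,478),d=(197,455)).items(): print("case",n,onz("top",c(*p),.07))
for n,p in dict(a=(400,281),b=(465,289),c=(458,357),d=(393,349)).items(): print("sq",n,onz("top",c(*p),.08 if 1 else 0))
E
```

```text
tall cap [0.388  0.3366 0.16  ] (array([0.3879, 0.3375, 0.1552]), np.float64(0.0018916694961042893))
square cap [0.443  0.0507 0.125 ] (array([0.4429, 0.0505, 0.124 ]), np.float64(0.0006113814520595941))
jar cap [ 0.4429 -0.1591  0.1   ] (array([ 0.4428, -0.1589,  0.1008]), np.float64(0.0001224600421805052))
l1 [0.6517 0.2365 0.04  ]
l2 [0.6406 0.0466 0.04  ]
l3 [ 0.6302 -0.1581  0.04  ]
s1 [ 0.6294 -0.1155  0.04  ]
s2 [0.6472 0.1553 0.04  ]
tb1 [ 0.6801 -0.1625  0.106 ]
tb2 [ 0.6787 -0.2466  0.106 ]
tb3 [ 0.5711 -0.1543  0.106 ]
tb4 [ 0.567  -0.2386  0.106 ]
board a [0.7211 0.2411 0.04  ]
board b [0.585 0.247 0.04 ]
board c [ 0.5619 -0.2516  0.04  ]
case a [0.4467 0.4018 0.07  ]
case b [0.4662 0.2931 0.07  ]
case c [0.31   0.3748 0.07  ]
case d [0.3265 0.2536 0.07  ]
sq a [0.4739 0.074  0.08  ]
sq b [0.4651 0.0167 0.08  ]
sq c [0.4049 0.0242 0.08  ]
sq d [0.4135 0.081  0.08  ]
```

```bash
cat >> h.py <<'E'
from scipy.spatial.transform import Rotation as R
def target(a):
    a=np.radians(a); y=np.array([0,0,-1.]); z=np.array([np.cos(a),np.sin(a),0]); return np.c_[np.cross(y,z),y,z]
def plan(pos,a,n=1):
    s=bot.get_state(); Rt=s["tool_rot"]
    sh=Rt.T@(np.array(pos)-s["tcp_pos"])*1000
    rv=R.from_matrix(Rt.T@target(a)).as_rotvec(degrees=True)
    print("t",s["clock"],"shift",sh.round(1),"rot",rv.round(2), "yawz",np.degrees(np.arctan2(Rt[1,2],Rt[0,2])).round(2))
    for i in range(1,n+1): print(i,(sh*i/n).round(1),(rv*i/n).round(1))
def yawof():
    Rt=bot.get_state()["tool_rot"]; return np.degrees(np.arctan2(Rt[1,2],Rt[0,2]))
E
python3 -c "
from h import *
plan([.388,.337,.235],-167,8)"
```

```text
t 0.15 shift [-230.8    6.9  215.5] rot [-0.06 54.66 -0.04] yawz -112.34
1 [-28.9   0.9  26.9] [-0.   6.8 -0. ]
2 [-57.7   1.7  53.9] [-0.  13.7 -0. ]
3 [-86.6   2.6  80.8] [-0.  20.5 -0. ]
4 [-115.4    3.4  107.7] [-0.  27.3 -0. ]
5 [-144.3    4.3  134.7] [-0.  34.2 -0. ]
6 [-173.1    5.2  161.6] [-0. 41. -0.]
7 [-202.     6.   188.5] [-0.1 47.8 -0. ]
8 [-230.8    6.9  215.5] [-0.1 54.7 -0. ]
```

{"fn": "carry_out", "kwargs": {
  "targets": "-29 1 27 0 7 0; -58 2 54 0 14 0; -87 3 81 0 21 0; -115 3 108 0 27.5 0; -144 4 135 0 34.5 0; -173 5 162 0 41 0; -202 6 189 0 48 0; -231 7 216 0 54.7 0",
  "grip": 80,
  "grip_force": 50
}}

```text
clock: 1.15
tcp_pos: [0.3882, 0.3351, 0.2348]
tool_rot: [[-0.221, -0.0, -0.975], [0.975, -0.001, -0.221], [-0.001, -1.0, 0.001]]
wrist_force: [0.8, 0.7, 0.1]
grip_width: 0.0797
```

```bash
python3 -c "
from h import *
s=bot.get_state();print(s['tcp_pos'],s['grip_width'])
plan([.388,.337,.134],-167,1)
T=wristT()
print('pred cap px',proj('wrist',[.388,.337,.16],T))
cv2.imwrite('pics/w1.png',optics.camera('wrist'))"
```

```text
[0.3882 0.3351 0.2348] 0.07971379497368108
t 1.15 shift [  2.  100.8  -0.3] rot [-0.04 -0.26 -0.07] yawz -167.26
1 [  2.  100.8  -0.3] [-0.  -0.3 -0.1]
pred cap px [253.5069 206.0035]
```

View pics/w1.png

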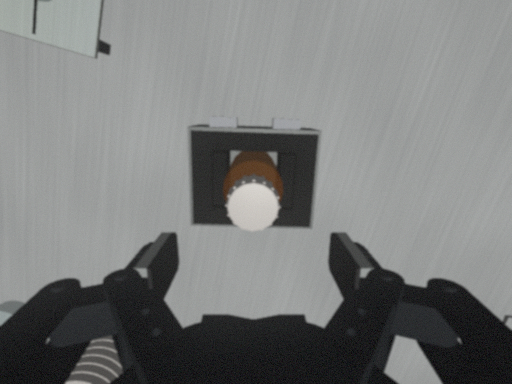

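The cap's top is centred at (253,206), against a predicted (253.5,206). The case is square in view, so I'll go down.

{"fn": "carry_out", "kwargs": {
  "targets": "1 20 0 0 0 0; 2 42 0 0 0 0; 2 62 0 0 0 0; 2 80 0 0 0 0; 2 92 0 0 0 0; 2 99 0 0 0 0; 2 101 0 0 0 0; 2 101 0 0 0 0"
}}

```text
clock: 2.2
tcp_pos: [0.3883, 0.3336, 0.134]
tool_rot: [[-0.214, -0.001, -0.977], [0.977, -0.002, -0.214], [-0.002, -1.0, 0.001]]
wrist_force: [1.1, -0.9, 0.5]
grip_width: 0.08
```

{"fn": "carry_out", "kwargs": {
  "targets": "0 0 0 0 0 0; 0 0 0 0 0 0; 0 0 0 0 0 0; 0 0 0 0 0 0; 0 0 0 0 0 0; 0 0 0 0 0 0",
  "grip": 30,
  "grip_force": 60
}}

```text
clock: 2.95
tcp_pos: [0.3888, 0.334, 0.1347]
tool_rot: [[-0.214, 0.0, -0.977], [0.977, -0.001, -0.214], [-0.001, -1.0, 0.0]]
wrist_force: [0.9, -0.1, 5.6]
grip_width: 0.0405
```

{"fn": "carry_out", "kwargs": {
  "targets": "0 -3 0 0 0 0; 0 -7 0 0 1 0; 0 -11 0 0 -1 0; 0 -16 0 0 1 0; 0 -21 0 0 -1 0; 0 -26 0 0 1 0; 0 -31 0 0 -1 0; 0 -36 0 0 0 0"
}}

```text
clock: 3.95
tcp_pos: [0.3885, 0.3338, 0.1709]
tool_rot: [[-0.214, -0.0, -0.977], [0.977, -0.002, -0.214], [-0.001, -1.0, 0.001]]
wrist_force: [0.7, -0.3, -16.1]
grip_width: 0.0408
```

{"fn": "carry_out", "kwargs": {
  "targets": "0 -6 0 0 1 0; 0 -12 0 0 -1 0; 0 -18 0 0 1 0; 0 -25 0 0 -1 0; 0 -32 0 0 0 0; 0 -42 0 0 0 0; 0 -54 0 0 0 0; 0 -66 0 0 0 0"
}}

```text
clock: 4.95
tcp_pos: [0.3887, 0.334, 0.238]
tool_rot: [[-0.214, 0.0, -0.977], [0.977, -0.001, -0.214], [-0.001, -1.0, 0.0]]
wrist_force: [-0.1, 0.2, -5.0]
grip_width: 0.0408
```

```bash
python3 -c "
from h import *
s=bot.get_state();print(s['tcp_pos'],s['wrist_force'],s['grip_width'])
cv2.imwrite('pics/w2.png',optics.camera('wrist'));cv2.imwrite('pics/s2.png',cv2.resize(optics.camera('scene')[0:260,120:440],None,fx=2.3,fy=2.3))"
```

```text
[0.3887 0.334  0.238 ] [-0.1378  0.1524 -4.9737] 0.04077186264117306
```

View pics/s2.png

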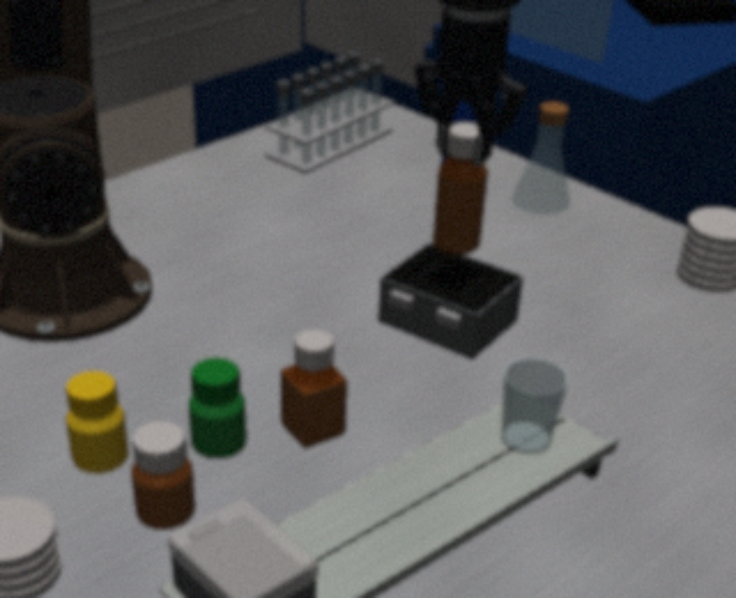

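View pics/w2.png

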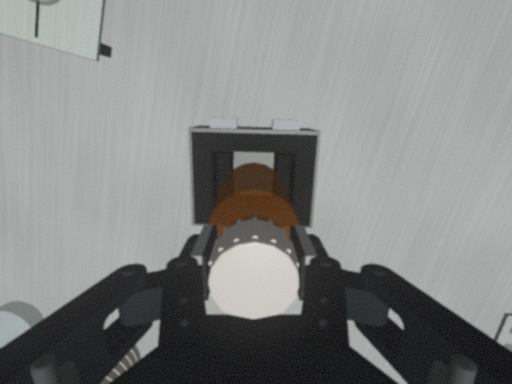

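```bash
python3 -c "
from h import *
s=bot.get_state();T=wristT(s)
print('cap centre',onz('wrist',(254,281),s['tcp_pos'][2]+.0253,T))
plan([.632,-.109,.26],-183,1)"
```

```text
cap centre [0.3885 0.3377 0.2641]
t 5.05 shift [-485.4  -21.2 -142. ] rot [ 0.1  15.39  0.04] yawz -167.61
1 [-485.4  -21.2 -142. ] [ 0.1 15.4  0. ]
```

{"fn": "carry_out", "kwargs": {
  "targets": "-8 -8 -2 0 0 0; -30 -21 -9 0 1 0; -65 -22 -19 0 2 0; -105 -22 -31 0 3.5 0; -146 -22 -43 0 5 0; -187 -22 -55 0 6 0; -228 -22 -67 0 7.5 0; -269 -22 -79 0 8.5 0"
}}

```text
clock: 6.05
tcp_pos: [0.5244, 0.0871, 0.261]
tool_rot: [[-0.067, 0.001, -0.998], [0.998, 0.001, -0.067], [0.001, -1.0, -0.002]]
wrist_force: [0.5, 0.8, -4.9]
grip_width: 0.0408
```

```bash
python3 -c "
from h import *
plan([.632,-.112,.26],-183,8)"
```

```text
t 6.05 shift [-205.8    1.1  -94. ] rot [0.09 6.85 0.04] yawz -176.15
1 [-25.7   0.1 -11.7] [0.  0.9 0. ]
2 [-51.5   0.3 -23.5] [0.  1.7 0. ]
3 [-77.2   0.4 -35.2] [0.  2.6 0. ]
4 [-102.9    0.5  -47. ] [0.  3.4 0. ]
5 [-128.7    0.7  -58.7] [0.1 4.3 0. ]
6 [-154.4    0.8  -70.5] [0.1 5.1 0. ]
7 [-180.1    0.9  -82.2] [0.1 6.  0. ]
8 [-205.8    1.1  -94. ] [0.1 6.9 0. ]
```

{"fn": "carry_out", "kwargs": {
  "targets": "-38 1 -17 0 1 0; -76 1 -34 0 2.5 0; -110 1 -50 0 4 0; -140 1 -64 0 5 0; -165 1 -75 0 6 0; -187 1 -85 0 7 0; -200 1 -91 0 7 0; -206 1 -94 0 7 0"
}}

```text
clock: 7.05
tcp_pos: [0.632, -0.1129, 0.2598]
tool_rot: [[0.055, 0.001, -0.998], [0.998, 0.001, 0.055], [0.001, -1.0, -0.001]]
wrist_force: [-0.3, 0.6, -4.3]
grip_width: 0.0408
```

```bash
python3 -c "
from h import *
s=bot.get_state();print(s['tcp_pos'],yawof(),s['wrist_force'])
cv2.imwrite('pics/w3.png',optics.camera('wrist'));cv2.imwrite('pics/s3.png',optics.camera('scene'))
plan([.632,-.112,.175],-183)"
```

```text
[ 0.632  -0.1129  0.2598] 176.82412218097124 [-0.2697  0.6343 -4.2894]
t 7.15 shift [ 0.3 84.8  0.1] rot [ 0.06 -0.16  0.04] yawz 176.84
1 [ 0.3 84.8  0.1] [ 0.1 -0.2  0. ]
```

View pics/w3.png

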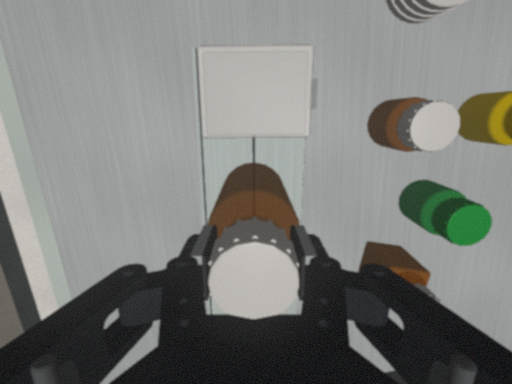

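```bash
python3 -c "
from h import *
import cv2
im=cv2.imread('pics/w3.png');cv2.imwrite('pics/w3c.png',cv2.resize(im[20:240,170:350],None,fx=2.7,fy=2.7,interpolation=cv2.INTER_CUBIC))
T=wristT()
for p in [(198,47),(311,46),(203,137),(310,136)]: print(onz('wrist',p,.106,T))
for p in [(254,140),(253.5,163)]: print('line',onz('wrist',p,.04,T))
s=bot.get_state()
print('cap',onz('wrist',(253.5,281),s['tcp_pos'][2]+.0253,T))
"
```

```text
[ 0.6779 -0.2446  0.106 ]
[ 0.5712 -0.2395  0.106 ]
[ 0.682  -0.1607  0.106 ]
[ 0.572  -0.1557  0.106 ]
line [ 0.63   -0.1486  0.04  ]
line [ 0.6322 -0.1191  0.04  ]
cap [ 0.6326 -0.1092  0.2851]
```

View pics/w3c.png

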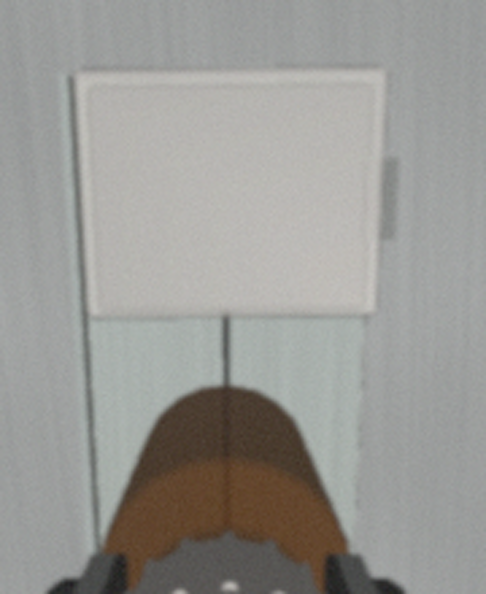

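{"fn": "carry_out", "kwargs": {
  "targets": "0 15 0 0 0 0; 0 32 0 0 0 0; 0 50 0 0 0 0; 0 66 0 0 0 0; 0 78 0 0 0 0; 0 86 0 0 0 0; 0 90 0 0 0 0; 0 91 0 0 0 0"
}}

```text
clock: 8.15
tcp_pos: [0.6323, -0.1124, 0.169]
tool_rot: [[0.055, 0.001, -0.998], [0.998, 0.001, 0.055], [0.001, -1.0, -0.001]]
wrist_force: [-0.5, -0.7, -4.8]
grip_width: 0.0407
```

{"fn": "carry_out", "kwargs": {
  "targets": "0 1 0 0 0 0; 0 2 0 0 0 0; 0 3 0 0 0 0; 0 3 0 0 0 0"
}}

```text
clock: 8.65
tcp_pos: [0.6323, -0.1124, 0.166]
tool_rot: [[0.055, 0.001, -0.998], [0.998, 0.001, 0.055], [0.001, -1.0, -0.001]]
wrist_force: [-0.0, 0.9, -4.1]
grip_width: 0.0408
```

{"fn": "carry_out", "kwargs": {
  "targets": "0 0.5 0 0 0 0; 0 1 0 0 0 0; 0 1.5 0 0 0 0; 0 1.5 0 0 0 0"
}}

```text
clock: 9.15
tcp_pos: [0.6324, -0.1124, 0.1648]
tool_rot: [[0.055, 0.002, -0.998], [0.998, 0.001, 0.055], [0.001, -1.0, -0.002]]
wrist_force: [0.2, 0.6, -1.6]
grip_width: 0.0405
```

{"fn": "carry_out", "kwargs": {
  "targets": "0 0.6 0 0 0 0; 0 0.6 0 0 0 0"
}}

```text
clock: 9.4
tcp_pos: [0.6325, -0.1124, 0.1648]
tool_rot: [[0.055, 0.002, -0.998], [0.998, 0.0, 0.055], [0.001, -1.0, -0.002]]
wrist_force: [-2.4, 1.1, 4.0]
grip_width: 0.0407
```

{"fn": "carry_out", "kwargs": {
  "targets": "0 0.2 0 0 0 0; 0 0.2 0 0 0 0; 0 0 0 0 0 0; 0 0 0 0 0 0; 0 0 0 0 0 0; 0 0 0 0 0 0",
  "grip": 75
}}

```text
clock: 10.15
tcp_pos: [0.6325, -0.1124, 0.1648]
tool_rot: [[0.055, 0.002, -0.998], [0.998, 0.0, 0.055], [0.001, -1.0, -0.002]]
wrist_force: [-0.5, -1.1, 0.1]
grip_width: 0.0749
```

{"fn": "carry_out", "kwargs": {
  "targets": "0 -10 0 0 0 0; 0 -25 0 0 0 0; 0 -45 0 0 0 0; 0 -68 0 0 0 0; 0 -85 0 0 0 0; 0 -95 0 0 0 0; 0 -100 0 0 0 0; 0 -100 0 0 0 0"
}}

```text
clock: 11.15
tcp_pos: [0.6322, -0.1124, 0.2646]
tool_rot: [[0.055, 0.002, -0.998], [0.998, 0.0, 0.055], [0.001, -1.0, -0.002]]
wrist_force: [-0.7, -0.5, 0.2]
grip_width: 0.0751
```

```bash
python3 -c "
from h import *
s=bot.get_state();print(s['tcp_pos'],yawof(),s['wrist_force'],s['grip_width'])
T=wristT(s)
print('pred',proj('wrist',[.6326,-.109,.19],T))
cv2.imwrite('pics/w4.png',optics.camera('wrist'))
plan([.443,.0507,.26],-187.8,8)"
```

```text
[ 0.6322 -0.1124  0.2646] 176.8567190467856 [-0.664  -0.5146  0.1673] 0.07506339617899388
pred [253.9302 207.519 ]
t 11.2 shift [152.5   4.  197.7] rot [0.08 4.65 0.04] yawz 176.85
1 [19.1  0.5 24.7] [0.  0.6 0. ]
2 [38.1  1.  49.4] [0.  1.2 0. ]
3 [57.2  1.5 74.2] [0.  1.7 0. ]
4 [76.2  2.  98.9] [0.  2.3 0. ]
5 [ 95.3   2.5 123.6] [0.  2.9 0. ]
6 [114.4   3.  148.3] [0.1 3.5 0. ]
7 [133.4   3.5 173. ] [0.1 4.1 0. ]
8 [152.5   4.  197.7] [0.1 4.7 0. ]
```

View pics/w4.png

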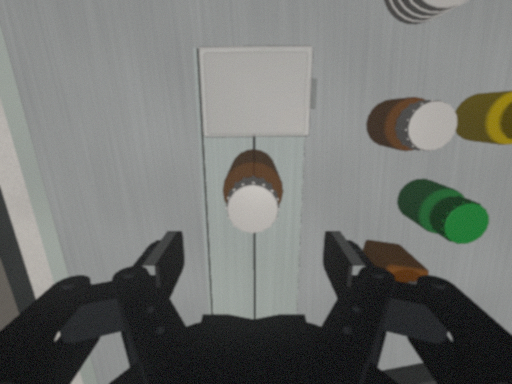

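The tall bottle is standing, with its cap at (253,208) against a predicted (254,207.5), and its base is on the dark line. Next is the square bottle.

{"fn": "carry_out", "kwargs": {
  "targets": "19 0 25 0 0.5 0; 38 1 49 0 1 0; 57 1 74 0 1.5 0; 76 2 99 0 2 0; 95 2 124 0 3 0; 114 3 148 0 3.5 0; 133 3 173 0 4 0; 152 4 198 0 4.7 0",
  "grip": 80
}}

```text
clock: 12.2
tcp_pos: [0.4416, 0.0506, 0.2594]
tool_rot: [[0.137, 0.0, -0.991], [0.991, 0.0, 0.137], [0.0, -1.0, -0.0]]
wrist_force: [0.7, -0.1, 0.6]
grip_width: 0.08
```

```bash
python3 -c "
from h import *
s=bot.get_state();print(s['tcp_pos'],yawof(),s['wrist_force'],s['grip_width'])
T=wristT(s)
print('pred',proj('wrist',[.443,.0507,.125],T))
cv2.imwrite('pics/w5.png',cv2.resize(optics.camera('wrist')[100:300,120:400],None,fx=2.5,fy=2.5))
plan([.443,.048,.1],-187.8)"
```

```text
[0.4416 0.0506 0.2594] 172.1190204036422 [ 0.7484 -0.0824  0.5934] 0.08001677917400982
pred [252.6461 184.8096]
t 12.25 shift [ -3.2 159.3  -4. ] rot [-0.   -0.14  0.07] yawz 172.06
1 [ -3.2 159.3  -4. ] [-0.  -0.1  0.1]
```

View pics/w5.png

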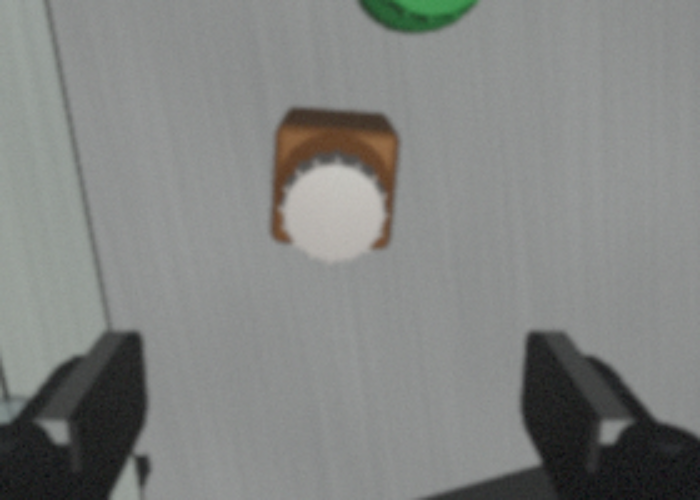

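```bash
python3 -c "
from h import *
T=wristT()
c=lambda x,y:(120+x/2.5-.3,100+y/2.5-.3)
P=[onz('wrist',c(*p),.08,T)[:2] for p in [(281,126),(398,131),(272,240),(388,247)]]
print(P,np.mean(P,0))
a=lambda v:np.degrees(np.arctan2(v[1],v[0]))
print(a(P[0]-P[1]),a(P[2]-P[3]),a(P[2]-P[0])-90,a(P[3]-P[1])-90)
"
```

```text
[array([0.46  , 0.0198]), array([0.4076, 0.0294]), array([0.4729, 0.0727]), array([0.4186, 0.0838])] [0.4398 0.0514]
-10.36899211864037 -11.534661818727324 -13.647809651286792 -11.397738589891475
```

{"fn": "carry_out", "kwargs": {
  "targets": "0 25 -1 0 0 0; 0 55 -1 0 0 0; 0 85 -1 0 0 0; 0 112 -1 0 0 0; 0 135 -1 0 0 0; 0 150 -1 0 0 0; 0 157 -1 0 0 0; 0 159 -1 0 0 0"
}}

```text
clock: 13.25
tcp_pos: [0.4403, 0.0515, 0.1]
tool_rot: [[0.138, -0.001, -0.99], [0.99, 0.001, 0.138], [0.001, -1.0, 0.001]]
wrist_force: [-0.1, -0.5, 1.1]
grip_width: 0.0801
```

{"fn": "carry_out", "kwargs": {
  "targets": "0 0 0 0 0 0; 0 0 0 0 0 0; 0 0 0 0 0 0; 0 0 0 0 0 0; 0 0 0 0 0 0; 0 0 0 0 0 0",
  "grip": 30,
  "grip_force": 50
}}

```text
clock: 14.0
tcp_pos: [0.4411, 0.0517, 0.1008]
tool_rot: [[0.138, 0.001, -0.99], [0.99, 0.001, 0.138], [0.001, -1.0, -0.001]]
wrist_force: [0.1, -0.7, 6.7]
grip_width: 0.0408
```

{"fn": "carry_out", "kwargs": {
  "targets": "0 -5 0 0 0 0; 0 -18 0 0 0 0; 0 -40 0 0 0 0; 0 -70 0 0 0 0; 0 -105 0 0 0 0; 0 -135 0 0 0 0; 0 -155 0 0 0 0; 0 -165 0 0 0 0"
}}

```text
clock: 15.0
tcp_pos: [0.4408, 0.0515, 0.2671]
tool_rot: [[0.138, 0.002, -0.99], [0.99, 0.002, 0.138], [0.003, -1.0, -0.002]]
wrist_force: [0.2, 0.1, -4.9]
grip_width: 0.0408
```

```bash
python3 -c "
from h import *
s=bot.get_state();print(s['tcp_pos'],yawof(),s['wrist_force'],s['grip_width'])
cv2.imwrite('pics/w6.png',cv2.resize(optics.camera('wrist')[100:330,120:400],None,fx=2.5,fy=2.5))
"
```

```text
[0.4408 0.0515 0.2671] 172.08227675321905 [ 0.2207  0.1184 -4.8871] 0.040767217164090715
```

View pics/w6.png

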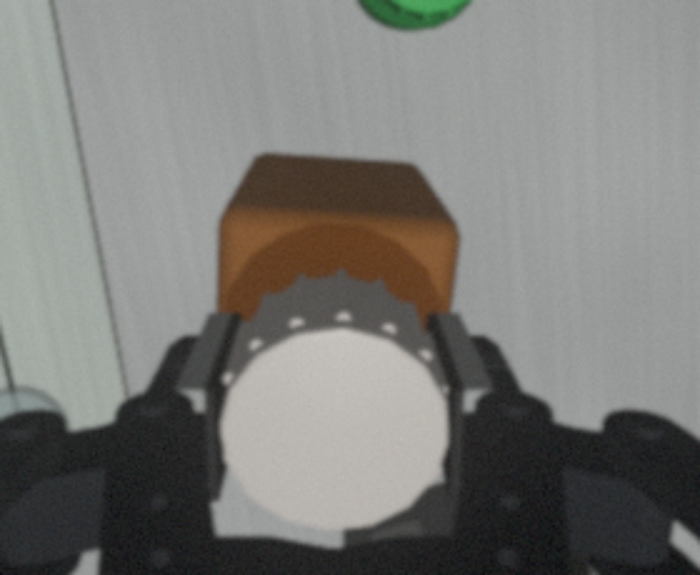

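```bash
python3 -c "
from h import *
s=bot.get_state();T=wristT(s)
c=onz('wrist',(253.4,270.9),s['tcp_pos'][2]+.0243,T);print('cap',c,s['tool_rot'].T@(c-s['tcp_pos']))
plan([.6368,-.0323,.26],180.5,8)"
```

```text
cap [0.4414 0.0502 0.292 ] [-0.0012 -0.0243 -0.0006]
t 15.05 shift [ -56.2    8.1 -205.3] rot [ 0.16 -8.41  0.14] yawz 172.09
1 [ -7.    1.  -25.7] [ 0.  -1.1  0. ]
2 [-14.    2.  -51.3] [ 0.  -2.1  0. ]
3 [-21.1   3.  -77. ] [ 0.1 -3.2  0.1]
4 [ -28.1    4.1 -102.7] [ 0.1 -4.2  0.1]
5 [ -35.1    5.1 -128.3] [ 0.1 -5.3  0.1]
6 [ -42.1    6.1 -154. ] [ 0.1 -6.3  0.1]
7 [ -49.2    7.1 -179.7] [ 0.1 -7.4  0.1]
8 [ -56.2    8.1 -205.3] [ 0.2 -8.4  0.1]
```

{"fn": "carry_out", "kwargs": {
  "targets": "-3 1 -12 0 -1 0; -11 1 -40 0 -2 0; -20 2 -72 0 -3 0; -30 3 -108 0 -4.5 0; -40 4 -145 0 -6 0; -48 5 -175 0 -7 0; -53 6 -195 0 -8 0; -55 7 -205 0 -8.4 0"
}}

```text
clock: 16.05
tcp_pos: [0.6368, -0.0316, 0.2593]
tool_rot: [[-0.008, -0.0, -1.0], [1.0, 0.002, -0.008], [0.002, -1.0, 0.0]]
wrist_force: [-0.2, 0.2, -4.1]
grip_width: 0.0406
```

```bash
python3 -c "
from h import *
s=bot.get_state();print(s['tcp_pos'],yawof(),s['wrist_force'])
cv2.imwrite('pics/w7.png',optics.camera('wrist'))
plan([.6365,-.031,.16],180.5)"
```

```text
[ 0.6368 -0.0316  0.2593] -179.54650929773936 [-0.2247  0.2329 -4.115 ]
t 16.1 shift [ 0.5 99.3  0.9] rot [ 0.03 -0.02  0.09] yawz -179.52
1 [ 0.5 99.3  0.9] [ 0.  -0.   0.1]
```

View pics/w7.png

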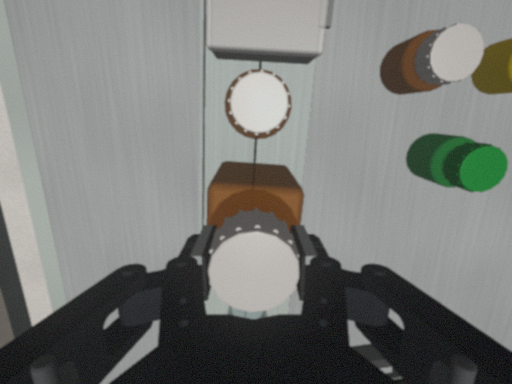

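```bash
python3 -c "
from h import *
s=bot.get_state();T=wristT(s)
print('tall cap',onz('wrist',(258.5,102),.19,T),'line',onz('wrist',(254,150),.04,T),onz('wrist',(260.7,64),.04,T))
print('sq cap',onz('wrist',(253.5,271),s['tcp_pos'][2]+.0243,T))"
```

```text
tall cap [ 0.635  -0.1084  0.19  ] line [ 0.6374 -0.0552  0.04  ] [ 0.6304 -0.1565  0.04  ]
sq cap [ 0.6378 -0.033   0.2836]
```

{"fn": "carry_out", "kwargs": {
  "targets": "0 18 0 0 0 0; 0 40 0 0 0 0; 1 62 0 0 0 0; 1 82 0 0 0 0; 1 98 0 0 0 0; 1 108 0 0 0 0; 1 113 0 0 0 0; 1 115 0 0 0 0"
}}

```text
clock: 17.1
tcp_pos: [0.6376, -0.0304, 0.1444]
tool_rot: [[-0.008, 0.001, -1.0], [1.0, 0.002, -0.008], [0.002, -1.0, -0.001]]
wrist_force: [1.3, 0.2, -3.0]
grip_width: 0.041
```

{"fn": "carry_out", "kwargs": {
  "targets": "0 1 0 0 0 0; 0 2 0 0 0 0; 0 2.5 0 0 0 0; 0 3 0 0 0 0; 0 3.5 0 0 0 0; 0 3.5 0 0 0 0"
}}

```text
clock: 17.85
tcp_pos: [0.6377, -0.0304, 0.141]
tool_rot: [[-0.008, 0.001, -1.0], [1.0, 0.002, -0.008], [0.002, -1.0, -0.001]]
wrist_force: [-0.2, 0.3, -3.7]
grip_width: 0.0408
```

{"fn": "carry_out", "kwargs": {
  "targets": "0 0.5 0 0 0 0; 0 1 0 0 0 0; 0 1.3 0 0 0 0; 0 1.3 0 0 0 0"
}}

```text
clock: 18.35
tcp_pos: [0.638, -0.0305, 0.1408]
tool_rot: [[-0.009, 0.002, -1.0], [1.0, 0.001, -0.009], [0.001, -1.0, -0.002]]
wrist_force: [-2.0, 0.9, 5.2]
grip_width: 0.0403
```

Contact is confirmed: the force reversed to +5 N. I'll release.

{"fn": "carry_out", "kwargs": {
  "targets": "0 0 0 0 0 0; 0 0 0 0 0 0; 0 0 0 0 0 0; 0 0 0 0 0 0; 0 0 0 0 0 0; 0 0 0 0 0 0",
  "grip": 78
}}

```text
clock: 19.1
tcp_pos: [0.638, -0.0305, 0.1408]
tool_rot: [[-0.009, 0.002, -1.0], [1.0, 0.001, -0.009], [0.001, -1.0, -0.002]]
wrist_force: [-0.8, 0.2, -0.3]
grip_width: 0.0779
```

{"fn": "carry_out", "kwargs": {
  "targets": "0 -10 0 0 0 0; 0 -25 0 0 0 0; 0 -45 0 0 0 0; 0 -70 0 0 0 0; 0 -95 0 0 0 0; 0 -112 0 0 0 0; 0 -120 0 0 0 0; 0 -120 0 0 0 0"
}}

```text
clock: 20.1
tcp_pos: [0.6378, -0.0306, 0.261]
tool_rot: [[-0.009, 0.003, -1.0], [1.0, 0.002, -0.009], [0.002, -1.0, -0.003]]
wrist_force: [-0.1, -0.3, -0.7]
grip_width: 0.0785
```

```bash
python3 -c "
from h import *
s=bot.get_state();print(s['tcp_pos'],yawof(),s['wrist_force'],s['grip_width'])
T=wristT(s)
cv2.imwrite('pics/w8.png',cv2.resize(optics.camera('wrist')[0:240,150:400],None,fx=2.5,fy=2.5))
print(proj('wrist',[.638,-.032,.165],T))
plan([.4429,-.159,.26],-183,8)"
```

```text
[ 0.6378 -0.0306  0.261 ] -179.5006871867896 [-0.1088 -0.2653 -0.662 ] 0.07853795120119116
[253.9919 194.0235]
t 20.15 shift [-126.7   -0.2  195.7] rot [0.08 3.5  0.09] yawz -179.5
1 [-15.8  -0.   24.5] [0.  0.4 0. ]
2 [-31.7  -0.1  48.9] [0.  0.9 0. ]
3 [-47.5  -0.1  73.4] [0.  1.3 0. ]
4 [-63.4  -0.1  97.8] [0.  1.7 0. ]
5 [-79.2  -0.1 122.3] [0.1 2.2 0.1]
6 [-95.   -0.2 146.8] [0.1 2.6 0.1]
7 [-110.9   -0.2  171.2] [0.1 3.1 0.1]
8 [-126.7   -0.2  195.7] [0.1 3.5 0.1]
```

View pics/w8.png

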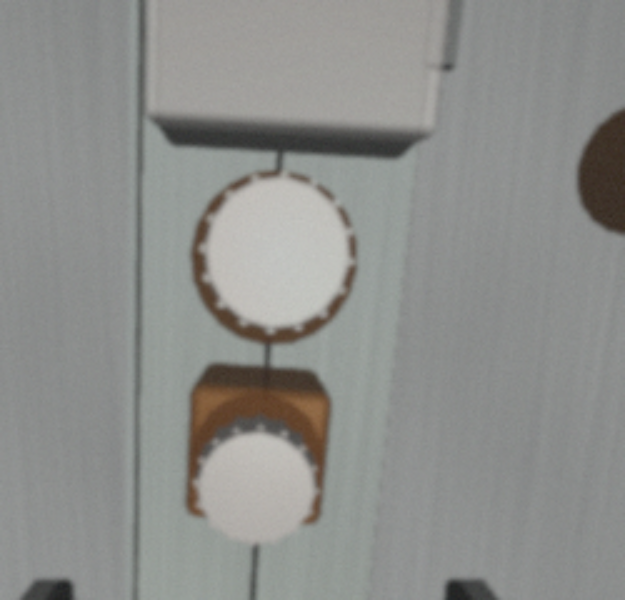

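```bash
python3 -c "
from h import *
c=lambda x,y:(95+x/3.2-.35,105+y/3.2-.35)
j=np.array([.4429,-.159])
for n,p in dict(yel=(674,447),gr=(536,376)).items():
  v=onz('top',c(*p),.1)[:2];d=v-j;print(n,v,np.linalg.norm(d),np.degrees(np.arctan2(d[1],d[0])))
v=onz('top',(359,209),.062)[:2];d=v-j;print(v,np.linalg.norm(d),np.degrees(np.arctan2(d[1],d[0])))
"
```

```text
yel [ 0.321  -0.1579] 0.12193461115377244 179.498588601819
gr [ 0.3845 -0.0429] 0.13001231615245193 116.70975900909649
[ 0.4183 -0.322 ] 0.16489688769499758 -98.58533735060082
```

{"fn": "carry_out", "kwargs": {
  "targets": "-16 0 25 0 0.5 0; -32 0 49 0 1 0; -48 0 73 0 1.5 0; -63 0 98 0 2 0; -79 0 122 0 2.5 0; -95 0 147 0 2.5 0; -111 0 171 0 3 0; -127 0 196 0 3.5 0",
  "grip": 84
}}

```text
clock: 21.15
tcp_pos: [0.4412, -0.16, 0.2593]
tool_rot: [[0.053, 0.0, -0.999], [0.999, 0.002, 0.053], [0.002, -1.0, -0.0]]
wrist_force: [0.4, -0.3, -0.3]
grip_width: 0.084
```

```bash
python3 -c "
from h import *
s=bot.get_state();print(s['tcp_pos'],yawof(),s['wrist_force'],s['grip_width'])
T=wristT(s)
print('pred',proj('wrist',[.4429,-.159,.1],T))
cv2.imwrite('pics/w9.png',optics.camera('wrist'))
plan([.4429,-.159,.075],-183)"
```

```text
[ 0.4412 -0.16    0.2593] 176.9712878227708 [ 0.3734 -0.2649 -0.3453] 0.08404261656827168
pred [252.3835 179.6876]
t 21.2 shift [  2.  184.5  -4.4] rot [-0.01 -0.1   0.11] yawz 176.9
1 [  2.  184.5  -4.4] [-0.  -0.1  0.1]
```

View pics/w9.png

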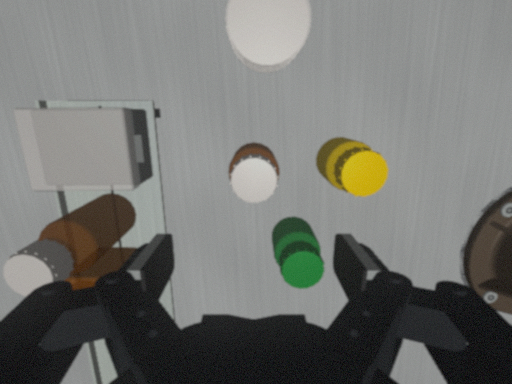

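The amber jar with the white cap is at (254,180), where predicted. Yellow (363,172) and green (301,265) are the look-alikes.

{"fn": "carry_out", "kwargs": {
  "targets": "1 30 -1 0 0 0; 2 62 -2 0 0 0; 2 95 -3 0 0 0; 2 127 -3 0 0 0; 2 153 -3 0 0 0; 2 172 -3 0 0 0; 2 181 -3 0 0 0; 2 184 -3 0 0 0"
}}

```text
clock: 22.2
tcp_pos: [0.4413, -0.1591, 0.0753]
tool_rot: [[0.054, -0.001, -0.999], [0.999, 0.002, 0.054], [0.002, -1.0, 0.001]]
wrist_force: [0.1, 0.2, 1.3]
grip_width: 0.0841
```

{"fn": "carry_out", "kwargs": {
  "targets": "0 0 0 0 0 0; 0 0 0 0 0 0; 0 0 0 0 0 0; 0 0 0 0 0 0; 0 0 0 0 0 0; 0 0 0 0 0 0",
  "grip": 38,
  "grip_force": 50
}}

```text
clock: 22.95
tcp_pos: [0.4417, -0.1592, 0.0762]
tool_rot: [[0.054, 0.001, -0.999], [0.999, 0.002, 0.054], [0.002, -1.0, -0.001]]
wrist_force: [-1.2, 0.1, 6.2]
grip_width: 0.0505
```

{"fn": "carry_out", "kwargs": {
  "targets": "0 -5 0 0 0 0; 0 -18 0 0 0 0; 0 -40 0 0 0 0; 0 -72 0 0 0 0; 0 -110 0 0 0 0; 0 -145 0 0 0 0; 0 -172 0 0 0 0; 0 -185 0 0 0 0"
}}

```text
clock: 23.95
tcp_pos: [0.4418, -0.1595, 0.2633]
tool_rot: [[0.054, 0.004, -0.999], [0.999, 0.002, 0.054], [0.002, -1.0, -0.003]]
wrist_force: [-1.7, 0.1, -2.2]
grip_width: 0.0505
```

```bash
python3 -c "
from h import *
s=bot.get_state();print(s['tcp_pos'],yawof(),s['wrist_force'],s['grip_width'])
cv2.imwrite('pics/w10.png',optics.camera('wrist'))
"
```

```text
[ 0.4418 -0.1595  0.2633] 176.91181997746403 [-1.6837  0.0849 -2.1826] 0.05051529914914492
```

View pics/w10.png

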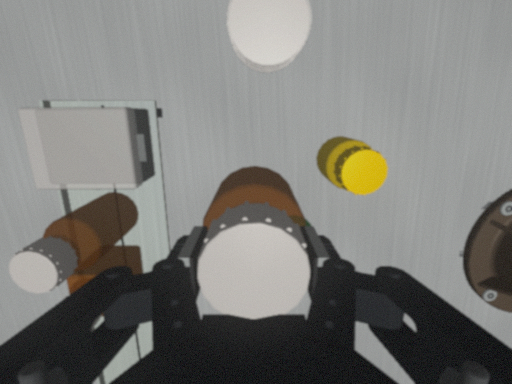

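```bash
python3 -c "
from h import *
s=bot.get_state();T=wristT(s)
c=onz('wrist',(253.7,271),s['tcp_pos'][2]+.0238,T);print('cap',s['tool_rot'].T@(c-s['tcp_pos']))
plan([.6418,.0485,.28],-183,1)"
```

```text
cap [-0.0009 -0.0238 -0.0004]
t 24.0 shift [ 218.5  -14.8 -188.2] rot [ 0.24 -0.08  0.09] yawz 176.92
1 [ 218.5  -14.8 -188.2] [ 0.2 -0.1  0.1]
```

{"fn": "carry_out", "kwargs": {
  "targets": "15 -7 -6 0 0 0; 47 -13 -25 0 0 0; 82 -15 -50 0 0 0; 117 -15 -80 0 0 0; 152 -15 -115 0 0 0; 185 -15 -150 0 0 0; 208 -15 -177 0 0 0; 218 -15 -188 0 0 0"
}}

```text
clock: 25.0
tcp_pos: [0.6424, 0.05, 0.278]
tool_rot: [[0.053, 0.001, -0.999], [0.999, 0.001, 0.053], [0.001, -1.0, -0.001]]
wrist_force: [-0.6, -0.1, -2.7]
grip_width: 0.0505
```

```bash
python3 -c "
from h import *
s=bot.get_state();print(s['tcp_pos'],yawof(),s['wrist_force'])
cv2.imwrite('pics/w11.png',optics.camera('wrist'))
plan([.6418,.0485,.12],-183)"
```

```text
[0.6424 0.05   0.278 ] 176.9864305912349 [-0.5746 -0.0991 -2.7103]
t 25.05 shift [ -2.  158.    1.4] rot [ 0.1  -0.01  0.04] yawz 176.99
1 [ -2.  158.    1.4] [ 0.1 -0.   0. ]
```

View pics/w11.png

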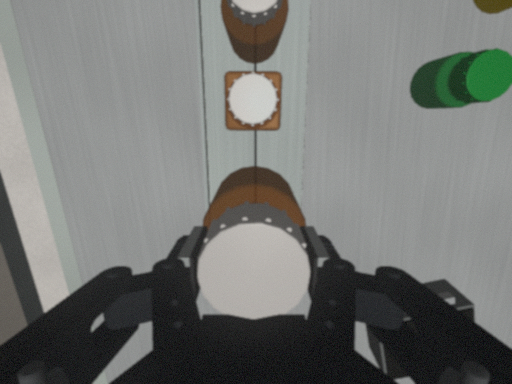

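```bash
python3 -c "
from h import *
s=bot.get_state();T=wristT(s)
print('sq',onz('wrist',(253,99),.165,T),'line',onz('wrist',(255,150),.04,T),'jar',onz('wrist',(253.7,271),s['tcp_pos'][2]+.0238,T))"
```

```text
sq [ 0.6399 -0.0304  0.165 ] line [0.6407 0.0292 0.04  ] jar [0.6433 0.0494 0.3018]
```

{"fn": "carry_out", "kwargs": {
  "targets": "0 25 0 0 0 0; -1 55 1 0 0 0; -1 87 1 0 0 0; -1 115 1 0 0 0; -1 136 1 0 0 0; -1 150 1 0 0 0; -1 156 1 0 0 0; -1 158 1 0 0 0"
}}

```text
clock: 26.05
tcp_pos: [0.6424, 0.0495, 0.1202]
tool_rot: [[0.052, 0.002, -0.999], [0.999, 0.001, 0.052], [0.001, -1.0, -0.002]]
wrist_force: [0.2, 0.1, -3.1]
grip_width: 0.0506
```

{"fn": "carry_out", "kwargs": {
  "targets": "0 1 0 0 0 0; 0 2 0 0 0 0; 0 2.5 0 0 0 0; 0 3 0 0 0 0; 0 3.5 0 0 0 0; 0 3.5 0 0 0 0"
}}

```text
clock: 26.8
tcp_pos: [0.6425, 0.0495, 0.1167]
tool_rot: [[0.052, 0.002, -0.999], [0.999, 0.001, 0.052], [0.001, -1.0, -0.002]]
wrist_force: [0.1, -0.4, -2.7]
grip_width: 0.0505
```

{"fn": "carry_out", "kwargs": {
  "targets": "0 0.5 0 0 0 0; 0 1 0 0 0 0; 0 1.5 0 0 0 0; 0 1.5 0 0 0 0"
}}

```text
clock: 27.3
tcp_pos: [0.6425, 0.0495, 0.1162]
tool_rot: [[0.052, 0.003, -0.999], [0.999, 0.0, 0.052], [0.001, -1.0, -0.003]]
wrist_force: [-3.6, 0.3, 6.2]
grip_width: 0.0505
```

{"fn": "carry_out", "kwargs": {
  "targets": "0 0 0 0 0 0; 0 0 0 0 0 0; 0 0 0 0 0 0; 0 0 0 0 0 0; 0 0 0 0 0 0; 0 0 0 0 0 0",
  "grip": 82
}}

```text
clock: 28.05
tcp_pos: [0.6425, 0.0495, 0.1162]
tool_rot: [[0.052, 0.003, -0.999], [0.999, 0.0, 0.052], [0.001, -1.0, -0.003]]
wrist_force: [0.2, -0.1, 0.6]
grip_width: 0.0819
```

{"fn": "carry_out", "kwargs": {
  "targets": "0 -10 0 0 0 0; 0 -25 0 0 0 0; 0 -50 0 0 0 0; 0 -80 0 0 0 0; 0 -110 0 0 0 0; 0 -135 0 0 0 0; 0 -150 0 0 0 0; 0 -155 0 0 0 0"
}}

```text
clock: 29.05
tcp_pos: [0.6423, 0.0495, 0.2726]
tool_rot: [[0.052, 0.004, -0.999], [0.999, 0.001, 0.052], [0.001, -1.0, -0.004]]
wrist_force: [-0.4, -0.1, -0.2]
grip_width: 0.0819
```

```bash
python3 -c "
from h import *
s=bot.get_state();print(s['tcp_pos'],yawof(),s['wrist_force'],s['grip_width'],s['clock'])
T=wristT(s)
cv2.imwrite('pics/w12.png',optics.camera('wrist'))
cv2.imwrite('pics/s12.png',cv2.resize(optics.camera('scene')[60:300,120:420],None,fx=2.5,fy=2.5,interpolation=cv2.INTER_CUBIC))
print(proj('wrist',[.6428,.0485,.14],T))"
```

```text
[0.6423 0.0495 0.2726] 177.01469567660538 [-0.4296 -0.095  -0.162 ] 0.08185631870282688 29.05
[253.9291 184.0021]
```

View pics/w12.png

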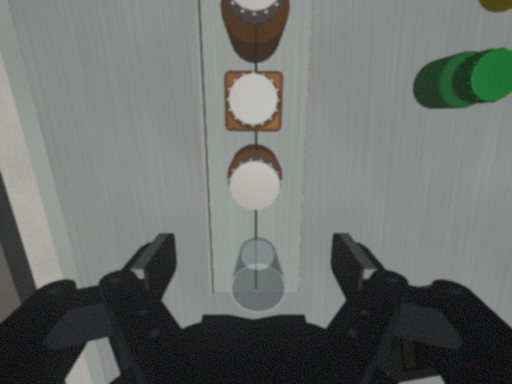

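View pics/s12.png

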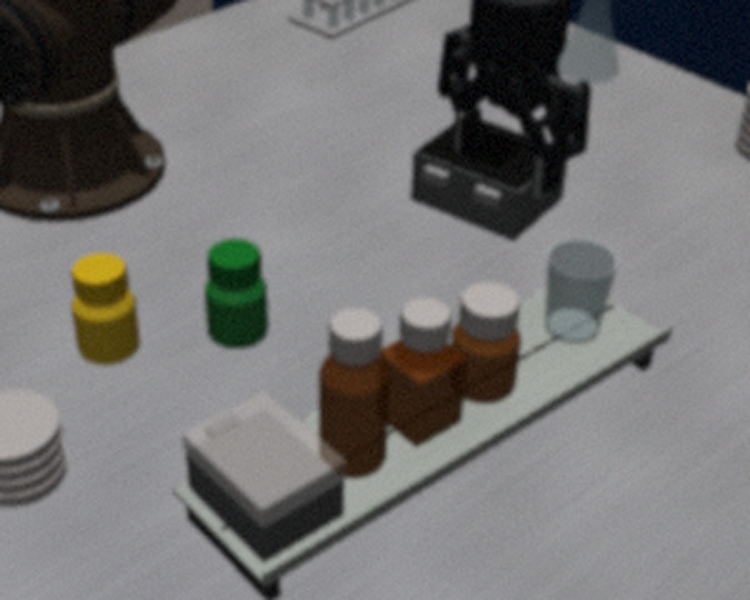

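All three are standing in a row on the line. The jar cap is at (254,185) against a predicted (254,184), and the bystanders haven't moved. I'll hand in.

```bash
python3 -c "
from h import *
c=lambda x,y:(120+x/2.5-.3,60+y/2.5-.3)
for n,p,z in [('tall',(356,325),.19),('sq',(426,313),.165),('jar',(490,298),.14)]: print(n,onz('scene',c(*p),z))
print(bot.sign_off())"
```

```text
tall [ 0.6348 -0.1103  0.19  ]
sq [ 0.6394 -0.0329  0.165 ]
jar [0.6402 0.0495 0.14  ]
the job is handed in; nothing more can be done
None
```

I pulled the tall bottle from the foam and stood it beside the tip box. I then added the square bottle and the jar along the dark line. The job was handed in at about 29 s of the 72 s; the hand-in returned no verdict.

- **Spacing:** from the scene camera's cap positions, tall to square is about 78 mm and square to jar about 82 mm. Those are gaps of roughly 19 and 21 mm, so the jar may sit just over the 15–20 mm asked for. The wrist camera gave about 76–77 mm and 80 mm, some 2 mm less. The gap from tip box to tall bottle was about 17–18 mm, measured with the wrist camera just before lowering it.
- **Alignment:** all three came out within about 2 to 3 mm of the line, and the square bottle looked square to it.
- **Setting down:** the bottles touched down with forces of a few newtons, and all three were standing free afterwards.
- **Tip box, beaker and dishes:** they looked undisturbed in the last pictures, but I did not measure their positions again at the end.
- **One disagreement:** the square bottle's starting angle was about −8° from the top camera and about −11° from the wrist camera. I used the wrist value, and the bottle's look after placing agreed with it.

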